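Close the fuel hole of a charcoal hob and shut its air

ROBOT

A 7-joint arm with a two-finger parallel gripper is mounted at the origin on the work surface. World frame = base frame: x ahead of the robot, y to its left, z up, the work surface at z = 0. Lengths are in m, angles in rad, forces in N, time in s.
With the tool pointing down it reaches from about 0.4 to 0.85 m from the base axis. Payload 10.4 kg.
Tool frame: the origin (TCP) lies midway between the tips of the shut fingers; the grasp point (between the pads) lies 19 mm behind it; z points along the fingers, y is the line along which they close (so a half turn about z gives the same grasp; the last joint's range is limited). The gripper opens to 87 mm and grips with 3 to 60 N. Pads are 19 mm wide; open, the fingers measure 117 mm over their backs; the gripper's body (75 mm by 190 mm) begins 51 mm behind the grasp point.
Start: joints at [-1.23, 0.332, -0.065, 1.46, 0.022, 1.35, -0.088], TCP at [0.222, 0.584, 0.196] pointing down, gripper open.
Joint ranges: [-2.6, 2.6], [-0.5, 2.12], [-1.47, 1.34], [0.16, 2.42], [-1.27, 4.41], [0.06, 2.06], [-2.6, 2.6]. Speed limits (rad/s): [2.22, 2.22, 2.79, 2.79, 3.14, 3.14, 3.14].

INTERFACE

Orientations are given as a unit quaternion [x, y, z, w].
In Python, from bench import r gives the robot as it stands.
- The arm moves only by the tool carry_out, never from a script. Its argument "steps" is a list that holds one entry, the list of rows, each a list of 6 numbers: the shift along the tool's x, y, z in cm, then the turn, a rotation vector about the tool's x, y, z in rad. In form: [[[dx, dy, dz, wx, wy, wz], ...]]. A call has 1 to 20 rows; each row is the pose to reach, as a shift and turn from the pose commanded when the call began, along the tool's axes at that moment; what a row does not reach only later rows make up. A row lasts 1/12 s, in which the tool goes at most 41.7 mm and 7.16 degrees, less where a joint would pass 70% of its speed; a pose out of reach is approached as far as the arm can. A call with a gripper value outside its range is refused whole. "hand" is the closure, from -1 (fully open) to 1 (shut), set as the call begins (left out, the last holds). The fingers move at their own pace and stop on an object; "squeeze" is the grip in N (left out, the last holds). Time passes only in rows, so rows that repeat a pose let the fingers close. It gives the time, the measured TCP pose, the force, the opening and the grip force at its end, in the units of the state.
- r.read_state(): the state, without advancing time (a new reading comes with each control period).
- r.camera(name): name is "side" or "top"; returns the picture (400x640x3 uint8, red, green, blue); there is no depth.
- r.camera_params(name): a dict with "fx", "fy", "cx", "cy" (pixels), "view" (4x4, takes a point from world to camera coordinates). Camera axes: x right, y up, looking along -z (the intrinsics and any distortion apply to the point x, -y, -z); pixel columns grow to the right and rows downward; lengths in m; the calibration is good to about 2 mm. A picture is of the moment at which its call begins. camera_params takes no time and is no camera call.
- r.close_job(): hands the job in; it is judged then, once.
The state is a dict: "time": time; "joint_positions": joint angles; "joint_vel": joint speeds; "joint_torque": joint torques, N m; "ee_pos": TCP position; "eef_rot": TCP orientation; "ft_force": force on the tool from outside, world axes, zero at the start; "torque": the same for the moment, N m; "width": finger opening in m; "grip_force": force on a finger pad.
Only numpy, scipy, OpenCV 4.12 (cv2) and the standard library are available. Lean on these libraries where they do the work, as an engineer would, in place of code of your own. Each camera call takes 0.05 s, during which the arm holds its last target. There are 200 camera calls.

TASK

Close the charcoal hob down: take the round iron cover by its knob and slide it level across the hotplate, without lifting it off, feeling for the fuel hole until it drops in and lies flush and flat; keep a light hand and never ram it hard against the iron. Then push the air slide fully shut. Let go of everything and leave the other things on the hob and the counter where they stand.

Things in the scene. Friction and masses are not known exactly. Their poses are not given: they have to be found in the camera images.
- hob: Fixed charcoal hob: green enamelled skirt 350 mm (its x) by 520 mm (its y, from -300 to +220), black cast-iron hotplate in an iron frame. Origin at counter height below the middle of the frame's opening (270 mm in x, 360 mm in y); z up. The hotplate's flat top is 70.5 mm above the origin; the frame stands 4 mm higher. The hotplate does not shift under pushes below 60 N.
- plate_mid (a point): Middle of the frame's opening, at the hotplate's top (hob axes). The fuel hole, embers glowing in it, is NEAR here: the hotplate lies loose under the frame, so the hole's centre is up to 12 mm off this point in x and up to 12 mm in y, new each time and not measured: feel for it. Hole: a round pocket 75 mm wide, 6 mm deep to a ledge (60 mm clear below), mouth chamfered 1 mm.
- cover_knob (a point): Point on the axis half-way up the knob of the loose iron cover, 21 mm above its underside; z is the cover's axis. Cover: flat disc 72 mm across, 6 mm thick, 0.2 to 0.3 kg; round steel knob 24 mm thick, 30 mm tall on its middle. It starts flat on the hotplate 95 to 140 mm to the +y or -y side of plate_mid, this point 91.5 mm above the hob's origin; seated flush it is 85.5 mm above.
- cover_foot (a point): Centre of the cover's underside. Left loose it tips as it comes over the hole, its leading edge dives in and jams, so hold it level and lean on it with a few newtons: within 1 to 1.5 mm of the hole's centre the support gives way and the hole's wall checks it; then give way sideways and follow it down. It rubs with about 1 N of itself; ramming it with over 30 N is too hard.
- air_slide (a joint): Air slide, a slotted steel plate on the hob's -y shoulder that covers the three air slots: 0 m open, 0.024 m fully shut (its stop), moving along the hob's +x; it starts between 0 and 0.006 and rubs with about 3 N, staying where it is left.
- air_knob (a point): Point half-way up the air slide's upright round steel knob, 16 mm thick, 30 mm tall; moves with the slide. It stands 259 mm to the -y side of the hob's origin, this point 93 mm above it. Guide strips run along x 31 mm to either side of it, their tops 12.5 mm below this point; the slide plate's top is 15 mm below.
- bowl: Bystander: small blue enamel bowl, 84 mm across, 34 mm high, warming on the hotplate on the side of the fuel hole away from the cover, its centre 115 to 140 mm from the hob's origin; origin under its centre.
- sufuria: Bystander: dented aluminium sufuria, 240 mm across, with a green plastic lid held to its rim by a spring clip, 143 mm high with the lid's knob; origin under its centre.
- mwiko: Bystander: flat wooden mwiko paddle, 335 mm long, lying beside the hob's +y side; origin under it near mid-length.
- ladle: Bystander: stainless steel ladle, 320 mm long, bowl 86 mm across, lying beside the hob's -y side; origin under its bowl.
- blue_plate: Bystander: blue plastic serving plate, 230 mm across, 22 mm high; origin under its centre.
- mug: Bystander: white mug, 82 mm across and 82 mm high; origin under its centre.
- tin: Bystander: yellow-banded tin, 72 mm across and 100 mm high; origin under its centre.
Not all that is in view belongs to the job. Of the things that look like the part that bears cover_knob, the smaller one is meant.

How it is judged:
By the outcome, as a careful person would: the job done as asked, in the order asked, and still so for the second after the job is handed in, with the robot touching nothing.
It also fails if it takes over 72 s, if anything falls off the work surface, if the arm or the gripper's body presses on something with over 40 N, if the wrist force passes 120 N, or if a joint passes its speed limit or range.

## Working session

There is one attempt and no reset: what is moved stays moved. The work goes in short steps, Python scripts to look and compute and a tool call to move; the robot and the scene stay as the last step left them, time stands still between calls to the robot, and variables do not carry over. Pictures are saved under pics/ and viewed, at most 10 in all, crops included, and the job is handed in when it is done.

Besides the shell and the picture viewer there is one more tool, called after ">>>" as a command line: name --argument value ..., lists and objects as JSON in quotes. carry_out: Moves the arm, as the interface text tells. Its arguments: {"type":"object","properties":{"steps":{"type":"array","items":{"type":"array","items":{"type":"array","items":{"type":"number"}}}},"hand":{"type":"number"},"squeeze":{"type":"number"}},"required":["steps"]}

```bash
ls; mkdir -p pics; python3 - <<'E'
from bench import r
import cv2,numpy as np
for n in("top","side"):
    cv2.imwrite(f"pics/{n}0.png",r.camera(n)[:,:,::-1]); p=r.camera_params(n); print(n,{k:(np.round(v,4).tolist()) for k,v in p.items()})
s=r.read_state(); print(s)
E
```

```text
pics
top {'fx': 454.6315, 'fy': 454.6315, 'cx': 314.976, 'cy': 198.497, 'view': [[0.0013, -1.0, -0.0036, 0.0195], [0.9904, 0.0008, 0.1385, -0.4692], [-0.1385, -0.0038, 0.9904, -1.5566], [0.0, 0.0, 0.0, 1.0]]}
side {'fx': 426.6389, 'fy': 426.6389, 'cx': 317.1176, 'cy': 203.3261, 'view': [[-0.7994, -0.6008, 0.0081, 0.3778], [0.4277, -0.5596, 0.7099, -0.2475], [-0.422, 0.5709, 0.7043, -1.586], [0.0, 0.0, 0.0, 1.0]]}
{'time': 0.1, 'joint_positions': array([-1.22959523,  0.33277857, -0.06468734,  1.46088447,  0.02162223,
        1.34990278, -0.08849257]), 'joint_vel': array([ 1.39819443e-03, -7.78821079e-04,  7.61905265e-05, -1.94323796e-03,
        1.74256539e-03,  2.40691129e-04, -2.15018030e-04]), 'joint_torque': array([ 4.81563420e-04, -6.24547219e+01,  2.39968265e-02, -3.90716708e+01,
       -6.16309955e-02,  3.65384202e-02,  9.50044455e-05]), 'ee_pos': array([0.22227377, 0.58371891, 0.19483934]), 'eef_rot': array([ 1.80889150e-01,  9.83503283e-01, -6.34378681e-04, -7.32645088e-05]), 'ft_force': array([-0.02828942, -0.08122694, -0.71387698]), 'torque': array([-0.02490164,  0.03801812,  0.04116427]), 'grip_force': 0.0, 'width': 0.08715241314968045}
```

View pics/top0.png

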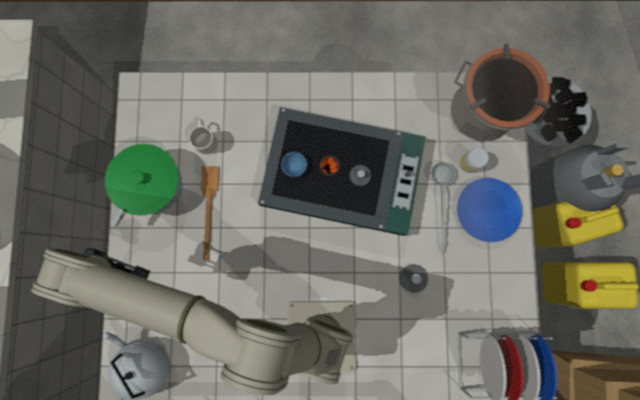

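View pics/side0.png

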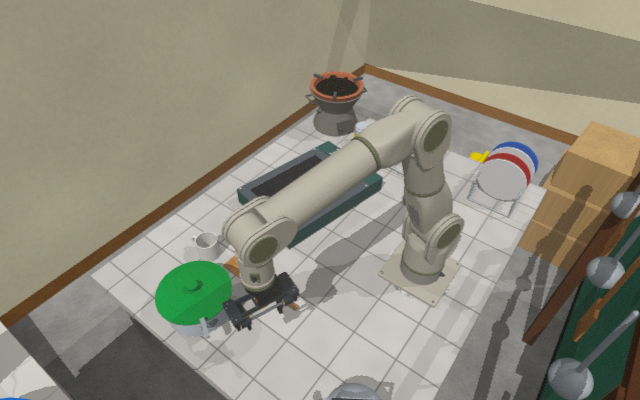

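The top view shows the hob with the bowl at (294,165), embers at (330,166) and a cover with a knob at (361,175). The air slide is near (405,180). A similar knobbed disc lies on the counter at (414,278). I'll enlarge both candidates.

```bash
cat > h.py <<'E'
import numpy as np,cv2
from bench import r
def ray(n,u,v,z):
    p=r.camera_params(n);V=np.array(p["view"]);R=V[:3,:3];t=V[:3,3]
    d=R.T@np.array([(u-p["cx"])/p["fx"],-(v-p["cy"])/p["fy"],-1]);c=-R.T@t
    return c+d*(z-c[2])/d[2]
def proj(n,P):
    p=r.camera_params(n);V=np.array(p["view"]);q=V[:3,:3]@P+V[:3,3]
    return np.array([p["cx"]+p["fx"]*q[0]/-q[2],p["cy"]-p["fy"]*q[1]/-q[2]])
E
python3 - <<'E'
from h import *
im=cv2.imread("pics/top0.png")
c=im[100:300,255:455]
cv2.imwrite("pics/crop0.png",cv2.resize(cv2.convertScaleAbs(c,alpha=1.6,beta=15),(600,600),interpolation=cv2.INTER_CUBIC))
E
```

```text
(no output)
```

View pics/crop0.png

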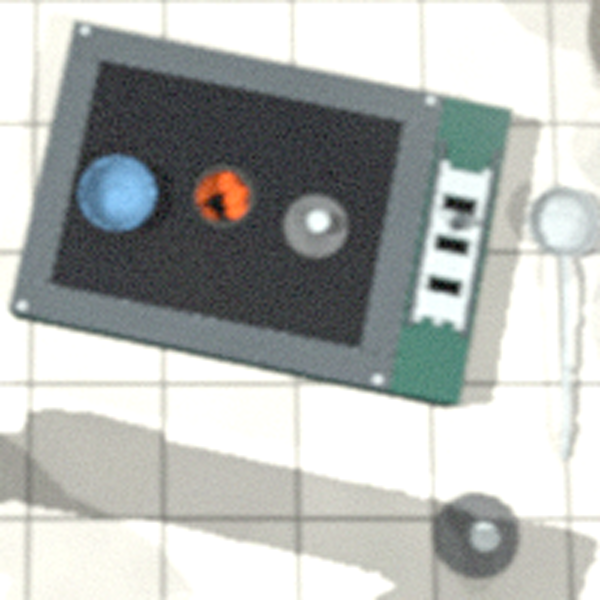

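Candidates: the disc on the hotplate at top-view pixel (361,175), about 21 px wide, and the disc on the counter at (414,278), about 28 px wide. The hotplate one is smaller and lies where the task says, so that's the one. The air knob is at about (408,173).

```bash
cat >> h.py <<'E'
def quad(c):return [ray("top",255+(u+.5)/3-.5,100+(v+.5)/3-.5,z) for u,v,z in c]
E
python3 - <<'E'
from h import *
from scipy.spatial.transform import Rotation as Ro
im=cv2.imread("pics/top0.png").astype(int);b,g,rr=im[...,0],im[...,1],im[...,2]
# dark opening
roi=np.zeros(b.shape,bool);roi[100:240,255:400]=1
m=((b+g+rr)<150)&roi
m=cv2.morphologyEx(m.astype(np.uint8),cv2.MORPH_OPEN,np.ones((3,3)))
cs=max(cv2.findContours(m,0,1)[0],key=cv2.contourArea)
print("rect px",cv2.minAreaRect(cs),cv2.contourArea(cs))
P=np.array([ray("top",u,v,.0725)[:2] for u,v in cs[:,0]],np.float32)
(cx,cy),sz,a=cv2.minAreaRect(cv2.convexHull(P));bx=cv2.boxPoints(((cx,cy),sz,a));print("hob",cx,cy,sz,a)
e=bx[1]-bx[0];f=bx[2]-bx[1];L=e if np.hypot(*e)>np.hypot(*f) else f
L=L/np.hypot(*L);L=L if L[1]>0 else -L; X=np.array([L[1],-L[0]]);print("hob x",X,"y",L)
q=np.array(quad([(100,62,.0745),(405,122,.0745),(360,347,.0745),(52,281,.0745)]));print("hand corners centre",q.mean(0),q[0]-q[1],q[3]-q[2],q[0]-q[3])
h=np.array([cx,cy])
def rep(n,p):print(n,np.round(p[:2],4),"hob",np.round([(p[:2]-h)@X,(p[:2]-h)@L],4))
em=(rr-b>40)&roi;v,u=np.nonzero(em);(ec,er)=cv2.minEnclosingCircle(np.c_[u,v].astype(np.float32));print(ec,er,u.mean(),v.mean())
rep("hole",ray("top",*ec,.064))
rep("disc",quad([(316,225.5,.0765)])[0]);rep("knobtop",quad([(318,221,.1065)])[0]);rep("knob mid",quad([(318,221,.09)])[0])
rep("airknob",quad([(460,217,.1)])[0]);rep("slot",quad([(460,204,.075)])[0]);rep("slot",quad([(452,244,.075)])[0])
rep("bowl",quad([(117,192,.0945)])[0])
c=im[135:215,335:435].astype(np.uint8)
cv2.imwrite("pics/crop1.png",cv2.resize(cv2.convertScaleAbs(c,alpha=1.6,beta=15),(800,600)[:1]+(640,) if 0 else (750,600),interpolation=cv2.INTER_CUBIC))
E
```

```text
rect px ((330.6299743652344, 167.30068969726562), (105.32012176513672, 77.00753784179688), 11.611486434936523) 7238.0
hob 0.5736910104751587 -0.03380653262138367 (0.3584384620189667, 0.27049848437309265) 78.30078887939453
hob x [ 0.9792256 -0.2027739] y [0.2027739 0.9792256]
hand corners centre [ 0.57307335 -0.03503213  0.0745    ] [0.07158356 0.35280189 0.        ] [0.07500722 0.34859712 0.        ] [ 0.25750528 -0.05210097  0.        ]
(328.8387145996094, 165.6774139404297) 9.235430717468262 329.15962441314554 164.75586854460093
hole [ 0.5795 -0.028 ] hob [0.0045 0.0069]
disc [ 0.5449 -0.1342] hob [-0.0078 -0.1041]
knobtop [ 0.5443 -0.1335] hob [-0.0086 -0.1036]
knob mid [ 0.5475 -0.1352] hob [-0.0051 -0.1046]
airknob [ 0.5502 -0.2938] hob [ 0.0297 -0.2593]
slot [ 0.5703 -0.2993] hob [ 0.0505 -0.2606]
slot [ 0.5239 -0.2889] hob [ 0.003  -0.2599]
bowl [0.5799 0.0923] hob [-0.0195  0.1247]
```

View pics/crop1.png

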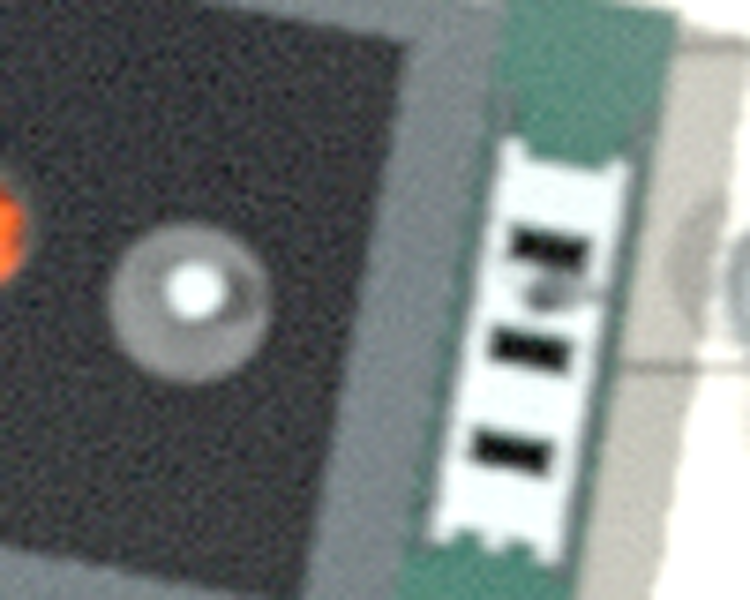

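The crop confirms it: the smaller knobbed cover is on the hotplate, knob top at about (360.5,173.6). The air knob is near (407.6,173.6), between the first and second slots. Next I'll move above the cover with the fingers closing along the hob's y axis.

```bash
cat >> h.py <<'E'
from scipy.spatial.transform import Rotation as Ro
H=np.array([.5737,-.0338]);HX=np.array([.9792,-.2028]);HY=np.array([.2028,.9792])
def st():
    s=r.read_state();R=Ro.from_quat(s["eef_rot"]).as_matrix();p=s["ee_pos"];d=p[:2]-H
    print("t",round(s["time"],2),"p",p.round(4),"hob",np.round([d@HX,d@HY],4),"F",s["ft_force"].round(1),"w",round(s["width"],4),"g",round(s["grip_force"],1))
    return p,R
def go(T,level=True):
    p,R=st();G=np.c_[np.r_[-HX,0],np.r_[HY,0],[0,0,-1]]
    print("rows cm",((np.array(T)-p)@R*100).round(2),"turn",Ro.from_matrix(R.T@G).as_rotvec().round(3))
E
python3 - <<'E'
from h import *
go([.48,.2,.195]);go([.5446,-.1338,.16])
E
```

```text
t 0.1 p [0.2223 0.5837 0.1948] hob [-0.4693  0.5334] F [-0.  -0.1 -0.7] w 0.0872 g 0.0
rows cm [-3.774e+01 -2.669e+01  2.000e-02] turn [-0.001 -0.    -0.16 ]
t 0.1 p [0.2223 0.5837 0.1948] hob [-0.4693  0.5334] F [-0.  -0.1 -0.7] w 0.0872 g 0.0
rows cm [-55.65 -55.58   3.56] turn [-0.001 -0.    -0.16 ]
```

>>> carry_out --steps '[[[-37.7,-26.7,0,0,0,-0.16],[-37.7,-26.7,0,0,0,-0.16],[-37.7,-26.7,0,0,0,-0.16],[-37.7,-26.7,0,0,0,-0.16],[-37.7,-26.7,0,0,0,-0.16],[-37.7,-26.7,0,0,0,-0.16],[-37.7,-26.7,0,0,0,-0.16],[-37.7,-26.7,0,0,0,-0.16],[-37.7,-26.7,0,0,0,-0.16],[-37.7,-26.7,0,0,0,-0.16],[-37.7,-26.7,0,0,0,-0.16],[-55.6,-55.6,3.5,0,0,-0.16],[-55.6,-55.6,3.5,0,0,-0.16],[-55.6,-55.6,3.5,0,0,-0.16],[-55.6,-55.6,3.5,0,0,-0.16],[-55.6,-55.6,3.5,0,0,-0.16],[-55.6,-55.6,3.5,0,0,-0.16],[-55.6,-55.6,3.5,0,0,-0.16],[-55.6,-55.6,3.5,0,0,-0.16],[-55.6,-55.6,3.5,0,0,-0.16]]]' --hand -1

```text
time: 1.77
ee_pos: [0.5432, -0.1406, 0.1599]
eef_rot: [0.105, 0.994, -0.001, -0.0]
ft_force: [-0.6, -0.8, 0.1]
width: 0.0872
grip_force: 0.0
```

```bash
python3 - <<'E'
from h import *
go([.5446,-.1338,.16])
a=r.camera("side");c=proj("side",np.array([.5446,-.1338,.09])).astype(int);print(c)
b=r.camera("top")
x0,y0=c[0]-50,c[1]-40
A=cv2.resize(a[y0:y0+80,x0:x0+100,::-1],(400,320),interpolation=2);B=cv2.resize(b[130:210,310:410,::-1],(400,320),interpolation=2)
cv2.imwrite("pics/c2.png",np.hstack([A,B]))
E
```

```text
t 1.77 p [ 0.5432 -0.1406  0.1599] hob [-0.0082 -0.1108] F [-0.6 -0.8  0.1] w 0.0872 g 0.0
rows cm [ 0.01  0.69 -0.01] turn [-0.003 -0.    -0.006]
[322 174]
```

View pics/c2.png

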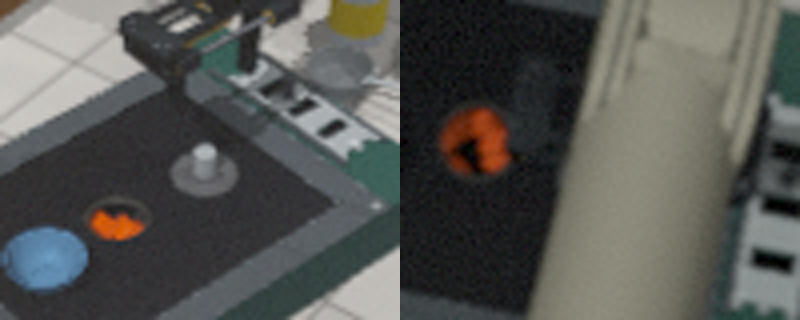

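In the side view the knob is at about (323,172) and the hole rim is centred near (301,188).

```bash
python3 - <<'E'
from h import *
for n,u,v,z in(("knobtop",205,147,.1065),("knobmid",205,160,.0915),("disc",204,174,.0765),("hole",118,218,.0705)):
    p=ray("side",272+u/4-.4,134+v/4-.4,z);d=p[:2]-H;print(n,p.round(4),np.round([d@HX,d@HY],4))
go([.5446,-.1338,.0795])
E
```

```text
knobtop [ 0.5482 -0.1399  0.1065] [-0.0034 -0.1091]
knobmid [ 0.5458 -0.137   0.0915] [-0.0064 -0.1067]
disc [ 0.5431 -0.132   0.0765] [-0.0101 -0.1023]
hole [ 0.5773 -0.0261  0.0705] [0.002  0.0082]
t 1.87 p [ 0.5434 -0.1371  0.1598] hob [-0.0087 -0.1073] F [ 0.2  0.8 -0.3] w 0.0868 g 0.0
rows cm [-0.06  0.36  8.03] turn [-0.002 -0.001 -0.005]
```

>>> carry_out --steps '[[[0,0,2,0,0,0],[0,0,4,0,0,0],[0,0,6,0,0,0],[0,0,7.2,0,0,0],[0,0,7.6,0,0,0],[0,0,7.6,0,0,0],[0,0,7.6,0,0,0]]]' --hand -1

```text
time: 2.45
ee_pos: [0.5446, -0.133, 0.0853]
eef_rot: [0.101, 0.995, 0.0, 0.0]
ft_force: [-0.0, 0.2, -0.3]
width: 0.0871
grip_force: 0.0
```

```bash
python3 - <<'E'
from h import *
go([.5446,-.1338,.0795])
E
```

```text
t 2.45 p [ 0.5446 -0.133   0.0853] hob [-0.0084 -0.1031] F [-0.   0.2 -0.3] w 0.0871 g 0.0
rows cm [-0.01 -0.08  0.58] turn [0.    0.001 0.001]
```

>>> carry_out --steps '[[[0,0,0.3,0,0,0],[0,0,0.5,0,0,0],[0,0,0.5,0,0,0],[0,0,0.5,0,0,0]]]'

```text
time: 2.78
ee_pos: [0.5442, -0.1333, 0.0798]
eef_rot: [0.102, 0.995, 0.0, 0.0]
ft_force: [-0.4, 0.2, -0.9]
width: 0.087
grip_force: 0.0
```

>>> carry_out --steps '[[[0,0,0,0,0,0],[0,0,0,0,0,0],[0,0,0,0,0,0],[0,0,0,0,0,0],[0,0,0,0,0,0],[0,0,0,0,0,0],[0,0,0,0,0,0],[0,0,0,0,0,0],[0,0,0,0,0,0],[0,0,0,0,0,0]]]' --hand 1 --squeeze 25

```text
time: 3.62
ee_pos: [0.5442, -0.1333, 0.0795]
eef_rot: [0.102, 0.995, 0.0, 0.0]
ft_force: [0.3, -0.4, -0.9]
width: 0.0284
grip_force: 0.0
```

```bash
python3 - <<'E'
from h import *
go(np.r_[H+.003*HX-.03*HY,.08])
E
```

```text
t 3.62 p [ 0.5442 -0.1333  0.0795] hob [-0.0087 -0.1034] F [ 0.3 -0.4 -0.9] w 0.0284 g 0.0
rows cm [-1.18  7.34 -0.05] turn [0. 0. 0.]
```

>>> carry_out --steps '[[[0,0,0,0,0,0],[0,0,0,0,0,0],[0,0,0,0,0,0],[0,0,0,0,0,0]]]'

```text
time: 3.95
ee_pos: [0.5446, -0.1334, 0.0799]
eef_rot: [0.102, 0.995, 0.0, 0.0]
ft_force: [0.3, 1.1, 5.3]
width: 0.0037
grip_force: 2.3
```

```bash
python3 - <<'E'
from h import *
go(np.r_[H,.08])
a=r.camera("side")
cv2.imwrite("pics/c3.png",cv2.resize(a[110:230,250:390,::-1],(700,600),interpolation=2))
E
```

```text
t 3.95 p [ 0.5446 -0.1334  0.0799] hob [-0.0083 -0.1035] F [0.3 1.1 5.3] w 0.0037 g 2.3
rows cm [-0.83 10.35 -0.  ] turn [0.    0.001 0.   ]
```

View pics/c3.png

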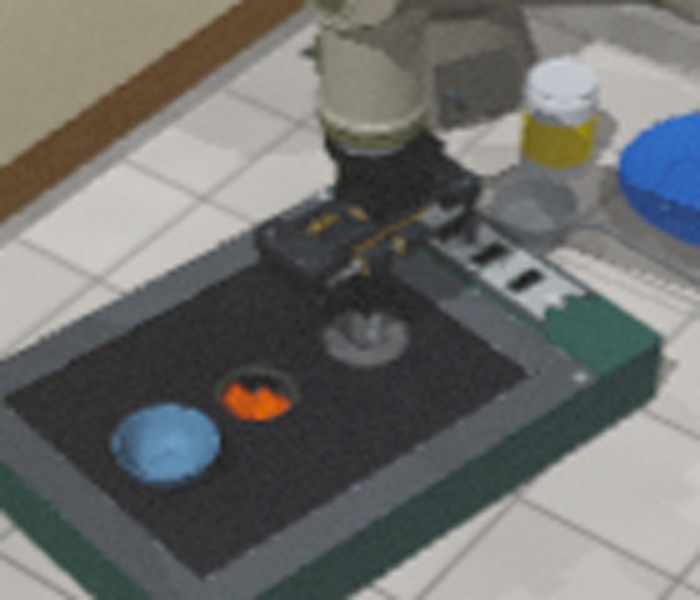

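The side view shows the cover still flat at the same place, about (323,177), with the fingers around or behind its knob. The width reading doesn't fit that, so I'll let the fingers settle before deciding.

>>> carry_out --steps '[[[0,0,0,0,0,0],[0,0,0,0,0,0],[0,0,0,0,0,0],[0,0,0,0,0,0]]]'

```text
time: 4.33
ee_pos: [0.5446, -0.1334, 0.0799]
eef_rot: [0.102, 0.995, 0.0, 0.0]
ft_force: [0.7, -0.3, 5.1]
width: 0.0009
grip_force: 2.7
```

```bash
python3 - <<'E'
from h import *
s=r.read_state();print(s["torque"].round(2));go(np.r_[H,.08])
a=r.camera("side");b=r.camera("top")
A=cv2.convertScaleAbs(cv2.resize(a[150:200,290:350,::-1],(480,400),interpolation=2),alpha=1.8)
cv2.imwrite("pics/c4.png",A)
E
```

```text
[-0.03 -0.04  0.03]
t 4.33 p [ 0.5446 -0.1334  0.0799] hob [-0.0083 -0.1034] F [ 0.7 -0.3  5.1] w 0.0009 g 2.7
rows cm [-0.84 10.34 -0.  ] turn [0.    0.001 0.   ]
```

View pics/c4.png

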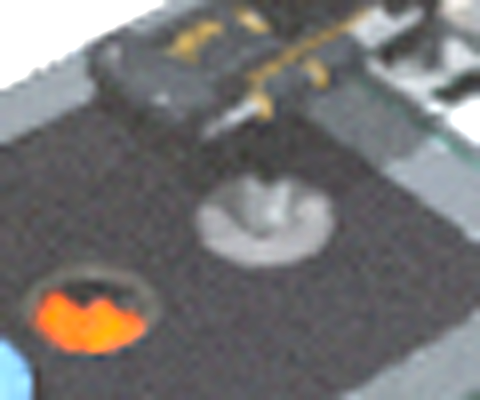

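The knob looks fully visible, with dark finger shapes beside or above it. The picture can't tell me whether the knob is held. I'll slide a small way level along +y and see if the cover follows.

>>> carry_out --steps '[[[0,0.3,0,0,0,0],[0,0.6,0,0,0,0],[0,1.0,0,0,0,0],[0,1.0,0,0,0,0]]]'

```text
time: 4.77
ee_pos: [0.5466, -0.1235, 0.0799]
eef_rot: [0.102, 0.995, -0.0, 0.0]
ft_force: [-0.2, -0.6, 6.5]
width: 0.0002
grip_force: 2.8
```

```bash
python3 - <<'E'
from h import *
s=r.read_state();print(s["torque"].round(2));st()
a=r.camera("side")
c=proj("side",np.array([.5446,-.1334,.0799]));print(c,proj("side",s["ee_pos"]))
A=cv2.convertScaleAbs(cv2.resize(a[150:200,290:350,::-1],(480,400),interpolation=2),alpha=1.8)
B=cv2.imread("pics/c4.png")
for I,p in((A,proj("side",s["ee_pos"])),(B,c)): pass
cv2.imwrite("pics/c5.png",A)
g=lambda I:cv2.threshold(cv2.cvtColor(I,6),130,255,0)[1][160:290,180:380]
for I in(B,A):
    hsv=cv2.cvtColor(I,40);m=((hsv[...,2]>120)&(hsv[...,1]<60)).astype(np.uint8)[165:290,170:380]
    n,l,stt,ce=cv2.connectedComponentsWithStats(m);k=1+stt[1:,4].argmax();print(stt[k],ce[k])
E
```

```text
[ 0.    0.01 -0.01]
t 4.77 p [ 0.5466 -0.1235  0.0799] hob [-0.0084 -0.0933] F [-0.2 -0.6  6.5] w 0.0002 g 2.8
[322.52562094 176.18775012] [320.77636659 177.20946938]
[  26   11  139   93 9308] [96.6773743  58.90739149]
[  11   20  140   92 9229] [83.29624011 67.23556182]
```

View pics/c5.png

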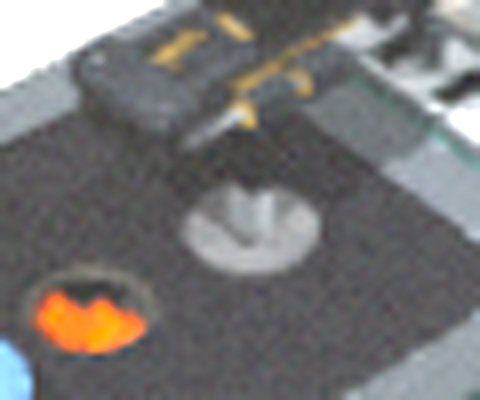

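The cover moved exactly with the hand (−1.7, +1.1 px, matching the 10 mm commanded). But width near 0 and a grip of only 2.8 N don't look like a proper grip on a 24 mm knob. I'll open, then close again in small steps to see where contact happens.

>>> carry_out --steps '[[[0,0,0,0,0,0],[0,0,0,0,0,0],[0,0,0,0,0,0],[0,0,0,0,0,0],[0,0,0,0,0,0],[0,0,0,0,0,0]]]' --hand 0.1

```text
time: 5.32
ee_pos: [0.5458, -0.1233, 0.0792]
eef_rot: [0.102, 0.995, 0.0, -0.0]
ft_force: [0.5, -0.1, 0.4]
width: 0.0324
grip_force: 0.0
```

```bash
python3 - <<'E'
from h import *
st()
for n in("side","top"):
    a=r.camera(n);cv2.imwrite(f"pics/{n}_open.png",a[:,:,::-1])
a=cv2.imread("pics/side_open.png")
A=cv2.convertScaleAbs(cv2.resize(a[150:200,290:350],(480,400),interpolation=2),alpha=1.8)
B=cv2.imread("pics/c5.png")
d=cv2.absdiff(A,B).max(2)
cv2.imwrite("pics/c6.png",cv2.resize(np.hstack([A,cv2.merge([d,d,d])*2]),(800,333)))
E
```

```text
t 5.32 p [ 0.5458 -0.1233  0.0792] hob [-0.0091 -0.0933] F [ 0.5 -0.1  0.4] w 0.0324 g 0.0
```

View pics/c6.png

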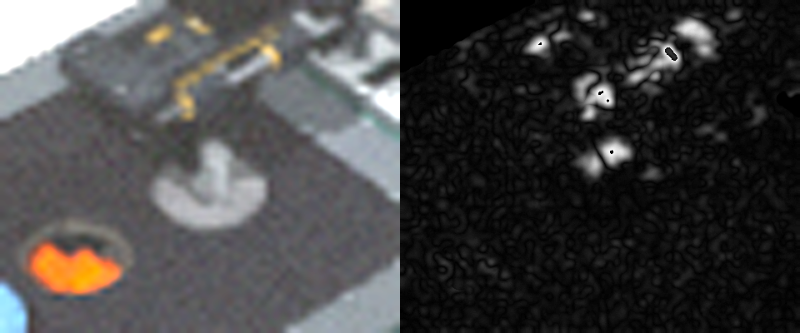

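With the fingers open to 32 mm the whole knob shows. When shut they hid only its top, so they most likely closed on top of the knob and the hand is higher than the heights suggest. I'll probe downward gently with the fingers straddling the knob.

>>> carry_out --steps '[[[0,0,0.1,0,0,0],[0,0,0.2,0,0,0],[0,0,0.2,0,0,0]]]' --hand -0.2

```text
time: 5.67
ee_pos: [0.5459, -0.1235, 0.0771]
eef_rot: [0.102, 0.995, 0.0, -0.0]
ft_force: [0.7, -0.5, -0.2]
width: 0.0495
grip_force: 0.0
```

>>> carry_out --steps '[[[0,0,0.1,0,0,0],[0,0,0.1,0,0,0]]]'

```text
time: 5.83
ee_pos: [0.546, -0.1235, 0.0763]
eef_rot: [0.102, 0.995, 0.0, -0.0]
ft_force: [0.1, 0.5, -0.6]
width: 0.0517
grip_force: 0.0
```

>>> carry_out --steps '[[[0,0,0.1,0,0,0],[0,0,0.1,0,0,0]]]'

```text
time: 6.0
ee_pos: [0.5461, -0.1235, 0.0754]
eef_rot: [0.102, 0.995, 0.0, -0.0]
ft_force: [-0.3, 0.4, 0.0]
width: 0.0522
grip_force: 0.0
```

>>> carry_out --steps '[[[0,0,0.1,0,0,0],[0,0,0.2,0,0,0],[0,0,0.2,0,0,0]]]'

```text
time: 6.25
ee_pos: [0.5461, -0.1235, 0.0733]
eef_rot: [0.102, 0.995, 0.0, -0.0]
ft_force: [0.1, -0.1, -0.7]
width: 0.0519
grip_force: 0.0
```

>>> carry_out --steps '[[[0,0,0.1,0,0,0],[0,0,0.2,0,0,0],[0,0,0.2,0,0,0]]]'

```text
time: 6.5
ee_pos: [0.546, -0.1235, 0.0713]
eef_rot: [0.102, 0.995, 0.0, -0.0]
ft_force: [0.5, 0.5, -1.2]
width: 0.0522
grip_force: 0.0
```

```bash
python3 - <<'E'
from h import *
p,R=st()
for z in (0,.03,.05,.07,.1): print(z,proj("side",p+[0,0,z]).round(1))
a=r.camera("side");cv2.imwrite("pics/side_lo.png",a[:,:,::-1])
A=cv2.convertScaleAbs(cv2.resize(a[130:200,280:360,::-1],(800,600),interpolation=2),alpha=1.8)
cv2.imwrite("pics/c7.png",A)
E
```

```text
t 6.5 p [ 0.546  -0.1235  0.0713] hob [-0.0089 -0.0934] F [ 0.5  0.5 -1.2] w 0.0522 g 0.0
0 [320.9 178.8]
0.03 [321.  173.5]
0.05 [321.  169.9]
0.07 [321.1 166.2]
0.1 [321.2 160.6]
```

>>> carry_out --steps '[[[0,0,0.1,0,0,0],[0,0,0.2,0,0,0],[0,0,0.2,0,0,0]]]'

```text
time: 6.8
ee_pos: [0.5461, -0.1235, 0.0693]
eef_rot: [0.102, 0.995, 0.0, -0.0]
ft_force: [-0.2, -1.1, 0.3]
width: 0.0522
grip_force: 0.0
```

>>> carry_out --steps '[[[0,0,0.1,0,0,0],[0,0,0.2,0,0,0],[0,0,0.2,0,0,0]]]'

```text
time: 7.05
ee_pos: [0.546, -0.1235, 0.0673]
eef_rot: [0.102, 0.995, 0.0, -0.0]
ft_force: [0.3, -0.1, -0.3]
width: 0.0524
grip_force: 0.0
```

>>> carry_out --steps '[[[0,0,0.1,0,0,0],[0,0,0.2,0,0,0],[0,0,0.2,0,0,0]]]'

```text
time: 7.3
ee_pos: [0.5461, -0.1235, 0.0653]
eef_rot: [0.102, 0.995, 0.0, -0.0]
ft_force: [-1.0, 0.9, 0.2]
width: 0.0521
grip_force: 0.0
```

>>> carry_out --steps '[[[0,0,0,0,0,0],[0,0,0,0,0,0],[0,0,0,0,0,0],[0,0,0,0,0,0],[0,0,0,0,0,0],[0,0,0,0,0,0],[0,0,0,0,0,0]]]' --hand 1 --squeeze 5

```text
time: 7.88
ee_pos: [0.5462, -0.1235, 0.0655]
eef_rot: [0.102, 0.995, 0.0, 0.0]
ft_force: [-1.0, -0.2, 0.1]
width: 0.0242
grip_force: 5.0
```

The knob is now held at 24.2 mm, so the hand's real height offset from the scene is about −26 mm. I'll lower a little more for a deeper, level grip.

>>> carry_out --steps '[[[0,0,0,0,0,0],[0,0,0,0,0,0],[0,0,0,0,0,0],[0,0,0.2,0,0,0],[0,0,0.4,0,0,0],[0,0,0.4,0,0,0]]]' --hand 0

```text
time: 8.38
ee_pos: [0.5459, -0.1234, 0.061]
eef_rot: [0.102, 0.995, 0.0, -0.0]
ft_force: [-0.1, -0.3, -0.1]
width: 0.0429
grip_force: 0.0
```

>>> carry_out --steps '[[[0,0,0.1,0,0,0],[0,0,0.2,0,0,0],[0,0,0.2,0,0,0]]]'

```text
time: 8.63
ee_pos: [0.5461, -0.1235, 0.0593]
eef_rot: [0.102, 0.995, 0.0, -0.0]
ft_force: [-0.3, -0.4, -0.2]
width: 0.0434
grip_force: 0.0
```

>>> carry_out --steps '[[[0,0,0.1,0,0,0],[0,0,0.2,0,0,0],[0,0,0.2,0,0,0]]]'

```text
time: 8.88
ee_pos: [0.5461, -0.1235, 0.0573]
eef_rot: [0.102, 0.995, 0.0, -0.0]
ft_force: [0.5, -0.2, -0.5]
width: 0.0435
grip_force: 0.0
```

>>> carry_out --steps '[[[0,0,0,0,0,0],[0,0,0,0,0,0],[0,0,0,0,0,0],[0,0,0,0,0,0],[0,0,0,0,0,0],[0,0,0,0,0,0]]]' --hand 1 --squeeze 30

```text
time: 9.38
ee_pos: [0.5463, -0.1235, 0.0576]
eef_rot: [0.102, 0.995, 0.0, 0.0]
ft_force: [-0.2, -0.2, 0.3]
width: 0.0236
grip_force: 30.0
```

```bash
python3 - <<'E'
from h import *
p,R=st()
print("to hole-3cm",((np.r_[H+.003*HX-.02*HY,p[2]]-p)@R*100).round(2))
E
```

```text
t 9.38 p [ 0.5463 -0.1235  0.0576] hob [-0.0087 -0.0934] F [-0.2 -0.2  0.3] w 0.0236 g 30.0
to hole-3cm [-1.17  7.34  0.  ]
```

>>> carry_out --steps '[[[0,0,0.05,0,0,0],[0,0,0.05,0,0,0],[0,0,0.05,0,0,0]]]'

```text
time: 9.63
ee_pos: [0.5463, -0.1235, 0.0575]
eef_rot: [0.102, 0.995, 0.0, 0.0]
ft_force: [-3.0, -0.1, 5.7]
width: 0.0231
grip_force: 30.0
```

>>> carry_out --steps '[[[-0.1,0.8,0,0,0,0],[-0.3,1.6,0,0,0,0],[-0.4,2.4,0,0,0,0],[-0.5,3.2,0,0,0,0],[-0.6,4.0,0,0,0,0],[-0.7,4.0,0,0,0,0],[-0.7,4.0,0,0,0,0]]]'

```text
time: 10.22
ee_pos: [0.5623, -0.0833, 0.0575]
eef_rot: [0.101, 0.995, 0.001, 0.0]
ft_force: [-0.3, 2.9, 6.3]
width: 0.0235
grip_force: 30.0
```

```bash
python3 - <<'E'
from h import *
p,R=st()
s=r.read_state();print(s["torque"].round(2))
a=r.camera("side");cv2.imwrite("pics/side_s.png",a[:,:,::-1])
a=cv2.imread("pics/side_s.png").astype(int)
hc=proj("side",np.array([.5795,-.028,.07]));print(hc)
# embers/hole & disc
y0,y1,x0,x1=165,205,280,340
c=a[y0:y1,x0:x1];em=(c[...,2]-c[...,0]>40)
v,u=np.nonzero(em);print("ember",u.min()+x0,u.max()+x0,v.min()+y0,v.max()+y0)
A=cv2.convertScaleAbs(cv2.resize(c.astype(np.uint8),(720,480),interpolation=2),alpha=1.8)
cv2.imwrite("pics/c8.png",A)
E
```

```text
t 10.22 p [ 0.5623 -0.0833  0.0575] hob [-0.0011 -0.0508] F [-0.3  2.9  6.3] w 0.0235 g 30.0
[0.61 0.12 0.01]
[300.96788052 187.73305469]
ember 294 321 165 193
```

View pics/c8.png

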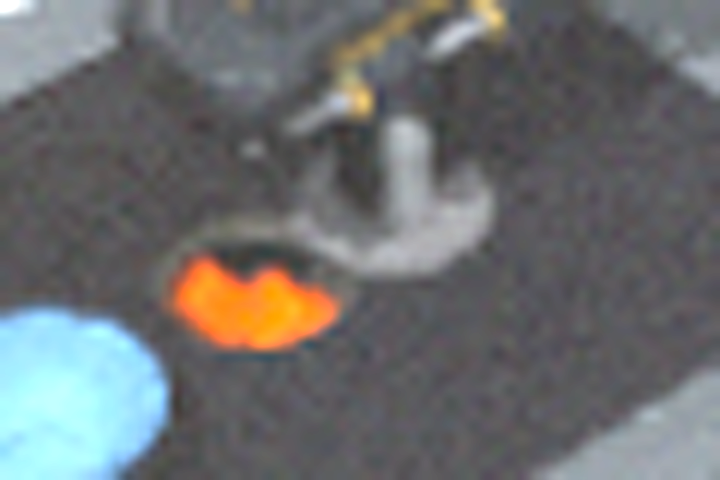

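The grip is sound: fingers beside the knob, cover level. At 12x the disc centre is about (397,207) and the hole rim centre about (259,286), so in the full image (313,182) and (301.5,188.8).

```bash
python3 - <<'E'
from h import *
p,R=st()
for dz in (0,-.026):
  d=ray("side",280+397/12-.46,165+207/12-.46,.0765+dz);h=ray("side",280+259/12-.46,165+286/12-.46,.0705+dz)
  e=(h-d)[:2];print(d,h,"hobdelta",(e@HX).round(4),(e@HY).round(4))
E
```

```text
t 10.27 p [ 0.5623 -0.0834  0.0575] hob [-0.0011 -0.0509] F [-0.8  3.9  4.9] w 0.0234 g 30.0
[ 0.55884714 -0.08185188  0.0765    ] [ 0.57616782 -0.02487059  0.0705    ] hobdelta 0.0054 0.0593
[ 0.57642528 -0.1049089   0.0505    ] [ 0.59402884 -0.0465989   0.0445    ] hobdelta 0.0054 0.0607
```

>>> carry_out --steps '[[[-0.1,0.7,0,0,0,0],[-0.2,1.4,0,0,0,0],[-0.2,2.1,0,0,0,0],[-0.3,2.8,0,0,0,0],[-0.4,3.5,0,0,0,0],[-0.5,4.2,0,0,0,0],[-0.5,4.9,0,0,0,0],[-0.5,5.2,0,0,0,0],[-0.5,5.2,0,0,0,0]]]'

```text
time: 11.02
ee_pos: [0.5775, -0.0339, 0.0574]
eef_rot: [0.101, 0.995, 0.0, 0.001]
ft_force: [0.2, 0.7, 5.2]
width: 0.0233
grip_force: 30.0
```

>>> carry_out --steps '[[[0,0.1,0,0,0,0],[0,0.2,0,0,0,0],[0,0.3,0,0,0,0],[0,0.3,0,0,0,0]]]'

```text
time: 11.35
ee_pos: [0.5777, -0.0327, 0.0573]
eef_rot: [0.102, 0.995, -0.0, 0.0]
ft_force: [-0.5, -1.6, 5.4]
width: 0.0232
grip_force: 30.0
```

>>> carry_out --steps '[[[0,0.1,0,0,0,0],[0,0.2,0,0,0,0],[0,0.3,0,0,0,0],[0,0.3,0,0,0,0]]]'

```text
time: 11.68
ee_pos: [0.5781, -0.0296, 0.0571]
eef_rot: [0.101, 0.995, -0.0, 0.0]
ft_force: [-0.6, -1.0, 5.0]
width: 0.0232
grip_force: 30.0
```

```bash
python3 -c "
from h import *
st();print(r.read_state()['torque'].round(2))"
```

```text
t 11.68 p [ 0.5781 -0.0296  0.0571] hob [0.0034 0.005 ] F [-0.6 -1.   5. ] w 0.0232 g 30.0
[-0.5   0.11  0.06]
```

>>> carry_out --steps '[[[0,0.1,0,0,0,0],[0,0.2,0,0,0,0],[0,0.2,0,0,0,0]]]'

```text
time: 11.93
ee_pos: [0.5782, -0.0276, 0.057]
eef_rot: [0.102, 0.995, 0.0, -0.0]
ft_force: [0.4, -0.9, 4.6]
width: 0.0234
grip_force: 30.0
```

>>> carry_out --steps '[[[0,0.1,0,0,0,0],[0,0.2,0,0,0,0],[0,0.2,0,0,0,0]]]'

```text
time: 12.18
ee_pos: [0.5785, -0.0258, 0.057]
eef_rot: [0.102, 0.995, 0.0, -0.0]
ft_force: [-0.8, -2.3, 4.1]
width: 0.0235
grip_force: 30.0
```

>>> carry_out --steps '[[[0,0.1,0,0,0,0],[0,0.2,0,0,0,0],[0,0.2,0,0,0,0]]]'

```text
time: 12.43
ee_pos: [0.5792, -0.0239, 0.0572]
eef_rot: [0.102, 0.995, 0.0, 0.0]
ft_force: [-1.4, -2.3, 5.4]
width: 0.0232
grip_force: 30.0
```

>>> carry_out --steps '[[[0,0.1,0,0,0,0],[0,0.2,0,0,0,0],[0,0.2,0,0,0,0]]]'

```text
time: 12.68
ee_pos: [0.5798, -0.0219, 0.0574]
eef_rot: [0.102, 0.995, 0.0, 0.0]
ft_force: [-1.5, -2.7, 6.2]
width: 0.0232
grip_force: 30.0
```

```bash
python3 -c "
from h import *
st();print(r.read_state()['torque'].round(2))"
```

```text
t 12.68 p [ 0.5798 -0.0219  0.0574] hob [0.0035 0.0129] F [-1.5 -2.7  6.2] w 0.0232 g 30.0
[-0.34  0.11  0.02]
```

The height dipped 0.4 mm and Fz eased near hob y ≈ 0.008, then recovered. So y is about right and x is off. I'll go back to that y and sweep x.

>>> carry_out --steps '[[[0,-0.2,0,0,0,0],[0,-0.4,0,0,0,0],[0,-0.5,0.02,0,0,0],[0,-0.5,0.02,0,0,0]]]'

```text
time: 13.02
ee_pos: [0.5785, -0.0266, 0.0569]
eef_rot: [0.102, 0.995, 0.0, 0.0]
ft_force: [1.0, 3.0, 4.6]
width: 0.0228
grip_force: 30.0
```

>>> carry_out --steps '[[[-0.1,0,0,0,0,0],[-0.1,0,0,0,0,0]]]'

```text
time: 13.18
ee_pos: [0.5791, -0.0272, 0.0566]
eef_rot: [0.102, 0.995, 0.0, -0.0]
ft_force: [-1.3, 0.7, 4.4]
width: 0.0233
grip_force: 30.0
```

>>> carry_out --steps '[[[-0.1,0,0,0,0,0],[-0.1,0,0,0,0,0]]]'

```text
time: 13.35
ee_pos: [0.5799, -0.0278, 0.0563]
eef_rot: [0.102, 0.995, -0.0, -0.0]
ft_force: [-0.2, -0.5, -2.9]
width: 0.0229
grip_force: 30.0
```

>>> carry_out --steps '[[[-0.1,0,0,0,0,0],[-0.1,0,0,0,0,0]]]'

```text
time: 13.52
ee_pos: [0.5809, -0.028, 0.0562]
eef_rot: [0.102, 0.995, -0.0, -0.0]
ft_force: [0.5, 0.2, -3.4]
width: 0.023
grip_force: 30.0
```

```bash
python3 -c "
from h import *
st();print(r.read_state()['torque'].round(2))"
```

```text
t 13.52 p [ 0.5809 -0.028   0.0562] hob [0.0059 0.0071] F [ 0.5  0.2 -3.4] w 0.023 g 30.0
[-0.03  0.    0.02]
```

The support has given way: Fz is −3 N, so the hand now carries the cover's weight. I'll follow it down gently.

>>> carry_out --steps '[[[0,0,0.05,0,0,0],[0,0,0.1,0,0,0],[0,0,0.1,0,0,0]]]'

```text
time: 13.77
ee_pos: [0.5811, -0.0277, 0.0555]
eef_rot: [0.102, 0.995, -0.0, -0.0]
ft_force: [0.5, -0.7, -2.9]
width: 0.0231
grip_force: 30.0
```

>>> carry_out --steps '[[[0,0,0.05,0,0,0],[0,0,0.1,0,0,0],[0,0,0.1,0,0,0]]]'

```text
time: 14.02
ee_pos: [0.5812, -0.0276, 0.0547]
eef_rot: [0.102, 0.995, 0.0, -0.0]
ft_force: [-0.7, -0.3, -2.3]
width: 0.0233
grip_force: 30.0
```

```bash
python3 -c "
from h import *
st();print(r.read_state()['torque'].round(2))"
```

```text
t 14.02 p [ 0.5812 -0.0276  0.0547] hob [0.0061 0.0076] F [-0.7 -0.3 -2.3] w 0.0233 g 30.0
[-0.    0.01 -0.03]
```

>>> carry_out --steps '[[[0,0,0.05,0,0,0],[0,0,0.1,0,0,0],[0,0,0.1,0,0,0]]]'

```text
time: 14.27
ee_pos: [0.5813, -0.0276, 0.0537]
eef_rot: [0.102, 0.995, 0.0, -0.0]
ft_force: [0.2, 0.1, -2.9]
width: 0.0236
grip_force: 30.0
```

>>> carry_out --steps '[[[0,0,0.05,0,0,0],[0,0,0.1,0,0,0],[0,0,0.1,0,0,0]]]'

```text
time: 14.52
ee_pos: [0.5812, -0.0276, 0.0527]
eef_rot: [0.102, 0.995, 0.0, -0.0]
ft_force: [0.3, -0.3, -2.5]
width: 0.0232
grip_force: 30.0
```

>>> carry_out --steps '[[[0,0,0.05,0,0,0],[0,0,0.1,0,0,0],[0,0,0.1,0,0,0]]]'

```text
time: 14.77
ee_pos: [0.5812, -0.0276, 0.0517]
eef_rot: [0.102, 0.995, 0.0, -0.0]
ft_force: [0.1, -0.9, -3.4]
width: 0.0232
grip_force: 30.0
```

>>> carry_out --steps '[[[0,0,0.05,0,0,0],[0,0,0.1,0,0,0],[0,0,0.1,0,0,0]]]'

```text
time: 15.02
ee_pos: [0.5817, -0.0277, 0.0515]
eef_rot: [0.102, 0.995, 0.0, 0.0]
ft_force: [-2.5, 0.1, 4.8]
width: 0.0231
grip_force: 30.0
```

Seated: it dropped 6 mm and Fz is +5 N at the ledge. Releasing it and rising.

>>> carry_out --steps '[[[0,0,-0.05,0,0,0],[0,0,-0.05,0,0,0],[0,0,-0.05,0,0,0],[0,0,-0.05,0,0,0],[0,0,-0.05,0,0,0]]]' --hand 0

```text
time: 15.43
ee_pos: [0.5813, -0.0276, 0.0513]
eef_rot: [0.102, 0.995, 0.0, 0.0]
ft_force: [-0.4, 0.2, -0.1]
width: 0.0425
grip_force: 0.0
```

>>> carry_out --steps '[[[0,0,-0.5,0,0,0],[0,0,-1.5,0,0,0],[0,0,-3,0,0,0],[0,0,-5,0,0,0],[0,0,-7,0,0,0],[0,-4,-7,0,0,0],[0.5,-8,-7,0,0,0],[1,-12,-7,0,0,0],[1.2,-16,-7,0,0,0],[1.2,-20,-7,0,0,0],[1.2,-24,-7,0,0,0],[1.2,-26.7,-7,0,0,0],[1.2,-26.7,-7,0,0,0]]]'

```text
time: 16.52
ee_pos: [0.5127, -0.2941, 0.1228]
eef_rot: [0.106, 0.994, -0.002, 0.0]
ft_force: [-0.9, 0.1, 1.4]
width: 0.0437
grip_force: 0.0
```

```bash
python3 - <<'E'
from h import *
p,R=st()
a=r.camera("top")[:,:,::-1].copy();b=r.camera("side")[:,:,::-1].copy()
cv2.imwrite("pics/t9.png",a);cv2.imwrite("pics/s9.png",b)
x=a.astype(int)[140:200,300:375];print("ember px left",((x[...,2]-x[...,0])>40).sum())
for n,I,z in(("side",b,.0705),):
    g=cv2.cvtColor(I,6)
    c=proj("side",np.array([.5812,-.0276,.0705]));print(c)
    u,v=int(c[0]),int(c[1]);w=g[v-16:v+16,u-18:u+18]
    for row in w[::2,::2]:print(*row)
E
```

```text
t 16.52 p [ 0.5127 -0.2941  0.1228] hob [-0.007  -0.2673] F [-0.9  0.1  1.4] w 0.0437 g 0.0
ember px left 0
[300.59044178 187.53052892]
87 66 53 48 47 52 51 47 52 44 48 49 49 49 48 51 51 46
49 47 50 50 48 50 49 51 49 54 49 48 52 50 54 48 54 49
48 52 53 50 50 48 49 51 51 52 53 51 48 52 49 49 51 47
50 48 50 51 50 49 50 49 48 52 51 50 52 48 49 49 51 54
51 54 44 52 51 48 51 50 50 50 47 52 54 51 53 49 52 50
49 49 51 50 52 51 51 49 95 176 163 53 47 47 49 48 49 50
51 45 53 47 48 52 57 92 139 175 171 80 80 51 47 52 49 51
48 46 47 50 46 53 98 105 119 135 121 78 91 93 50 52 52 49
50 49 49 46 50 83 96 97 113 134 119 86 103 104 46 52 51 50
51 49 52 51 49 68 103 97 91 109 103 88 101 96 52 52 50 49
100 111 84 73 53 54 91 105 105 104 106 103 97 63 54 48 51 53
118 121 121 124 119 52 48 63 84 101 94 76 54 50 45 50 55 47
120 122 127 123 122 111 43 50 50 51 54 52 55 51 52 51 50 50
124 136 133 130 122 116 41 51 55 51 49 47 52 48 53 55 52 47
126 131 132 131 123 108 43 46 47 46 49 54 48 50 49 48 47 52
115 118 123 128 116 86 47 47 50 50 51 50 52 51 53 49 52 48
```

The cover is flush, with no embers visible and the knob upright in the middle of the disc. Next, shut the fingers and go down on the −x side of the air knob.

>>> carry_out --steps '[[[0,0,0,0,0,0],[0,0,1,0,0,0],[0,0,2,0,0,0],[0,0,3,0,0,0],[0,0,4,0,0,0],[0,0,4.5,0,0,0],[0,0,4.5,0,0,0]]]' --hand 1 --squeeze 20

```text
time: 17.2
ee_pos: [0.5146, -0.286, 0.0744]
eef_rot: [0.102, 0.995, 0.0, -0.001]
ft_force: [-0.2, 0.1, -0.2]
width: 0.0051
grip_force: 0.0
```

```bash
python3 -c "
from h import *
go(np.r_[H-.006*HX-.259*HY,.064])"
```

```text
t 17.2 p [ 0.5146 -0.286   0.0744] hob [-0.0067 -0.259 ] F [-0.2  0.1 -0.2] w 0.0051 g 0.0
rows cm [-0.07 -0.    1.04] turn [ 0.    -0.003  0.001]
```

>>> carry_out --steps '[[[0,0,0.3,0,0,0],[0,0,0.6,0,0,0],[0,0,0.9,0,0,0],[0,0,0.9,0,0,0]]]'

```text
time: 17.53
ee_pos: [0.5154, -0.2866, 0.0669]
eef_rot: [0.102, 0.995, 0.0, -0.0]
ft_force: [0.5, 1.1, -0.7]
width: 0.0003
grip_force: 0.0
```

>>> carry_out --steps '[[[-0.3,0,0,0,0,0],[-0.6,0,0,0,0,0],[-0.9,0,0,0,0,0],[-1.2,0,0,0,0,0],[-1.5,0,0,0,0,0],[-1.5,0,0,0,0,0]]]'

```text
time: 18.03
ee_pos: [0.5306, -0.2898, 0.0673]
eef_rot: [0.102, 0.995, -0.0, -0.0]
ft_force: [-0.8, -0.7, -0.7]
width: 0.0003
grip_force: 0.0
```

>>> carry_out --steps '[[[-0.2,0,0,0,0,0],[-0.4,0,0,0,0,0],[-0.6,0,0,0,0,0],[-0.8,0,0,0,0,0],[-0.8,0,0,0,0,0]]]'

```text
time: 18.45
ee_pos: [0.5383, -0.2915, 0.0672]
eef_rot: [0.102, 0.995, -0.0, -0.0]
ft_force: [-1.7, 0.4, 1.0]
width: 0.0004
grip_force: 0.7
```

```bash
python3 -c "
from h import *
st()"
```

```text
t 18.45 p [ 0.5383 -0.2915  0.0672] hob [ 0.0176 -0.2595] F [-1.7  0.4  1. ] w 0.0004 g 0.7
```

>>> carry_out --steps '[[[-0.2,0,0,0,0,0],[-0.4,0,0,0,0,0],[-0.6,0,0,0,0,0],[-0.8,0,0,0,0,0],[-0.8,0,0,0,0,0]]]'

```text
time: 18.87
ee_pos: [0.5463, -0.2931, 0.0673]
eef_rot: [0.102, 0.995, -0.0, 0.0]
ft_force: [-1.8, -0.3, -0.0]
width: 0.0003
grip_force: 0.6
```

>>> carry_out --steps '[[[-0.2,0,0,0,0,0],[-0.4,0,0,0,0,0],[-0.6,0,0,0,0,0],[-0.6,0,0,0,0,0]]]'

```text
time: 19.2
ee_pos: [0.55, -0.2939, 0.0671]
eef_rot: [0.102, 0.995, 0.001, -0.002]
ft_force: [-11.0, 3.9, 6.7]
width: 0.0004
grip_force: 6.2
```

>>> carry_out --steps '[[[-0.1,0,0,0,0,0],[-0.2,0,0,0,0,0],[-0.2,0,0,0,0,0]]]'

```text
time: 19.45
ee_pos: [0.5501, -0.2939, 0.067]
eef_rot: [0.102, 0.995, 0.001, -0.004]
ft_force: [-20.7, 7.0, 14.6]
width: 0.0005
grip_force: 10.8
```

>>> carry_out --steps '[[[-0.1,0,0,0,0,0],[-0.2,0,0,0,0,0],[-0.2,0,0,0,0,0]]]'

```text
time: 19.7
ee_pos: [0.5501, -0.2939, 0.067]
eef_rot: [0.103, 0.995, 0.002, -0.005]
ft_force: [-29.6, 11.3, 21.7]
width: 0.0006
grip_force: 15.6
```

```bash
python3 -c "
from h import *
st()"
```

```text
t 19.7 p [ 0.5501 -0.2939  0.067 ] hob [ 0.0297 -0.2595] F [-29.6  11.3  21.7] w 0.0006 g 15.6
```

It's against a hard stop. I'll back off, rise clear, and check the air slots numerically from the top view.

>>> carry_out --steps '[[[0.5,0,0,0,0,0],[1.2,0,0,0,0,0],[2.2,0,0,0,0,0],[2.2,0,-2,0,0,0],[2.2,0,-5,0,0,0],[2.2,0,-8,0,0,0],[6,0,-10,0,0,0],[10,0,-10,0,0,0],[14,0,-10,0,0,0],[17,0,-10,0,0,0],[17,0,-10,0,0,0]]]'

```text
time: 20.62
ee_pos: [0.3852, -0.2603, 0.1676]
eef_rot: [0.103, 0.995, 0.001, 0.001]
ft_force: [0.6, -1.1, 0.3]
width: 0.0006
grip_force: 0.0
```

```bash
python3 - <<'E'
from h import *
st()
b=r.camera("top")[:,:,::-1].copy();a=cv2.imread("pics/top0.png");cv2.imwrite("pics/t10.png",b)
s=cv2.imread("pics/side0.png")
def slots(I):
    g=cv2.cvtColor(I,6)
    # gray profile along slide's centreline, real z .078, hob y -.2595, x -70..90 mm
    out=[]
    for x in range(-80,96,5):
        u,v=proj("top",np.r_[H+x/1e3*HX-.2595*HY,.078]);out.append(int(cv2.getRectSubPix(g,(3,1),(float(u),float(v))).mean()))
    return out
print(list(range(-80,96,5)));print(slots(a));print(slots(b))
x=b.astype(int)[140:200,300:375];print("ember",((x[...,2]-x[...,0])>40).sum())
for nm,I in(("bowl0",a),("bowl1",b)):
    h=cv2.cvtColor(I[100:240,255:330],40);m=(h[...,0]>95)&(h[...,0]<120)&(h[...,1]>110);v,u=np.nonzero(m);print(nm,u.mean(),v.mean())
E
```

```text
t 20.62 p [ 0.3852 -0.2603  0.1676] hob [-0.1386 -0.2601] F [ 0.6 -1.1  0.3] w 0.0006 g 0.0
[-80, -75, -70, -65, -60, -55, -50, -45, -40, -35, -30, -25, -20, -15, -10, -5, 0, 5, 10, 15, 20, 25, 30, 35, 40, 45, 50, 55, 60, 65, 70, 75, 80, 85, 90, 95]
[147, 150, 149, 148, 147, 100, 21, 10, 62, 126, 148, 148, 149, 148, 126, 61, 12, 21, 87, 123, 98, 65, 70, 82, 68, 24, 14, 48, 115, 146, 146, 147, 147, 138, 97, 67]
[39, 44, 77, 124, 156, 153, 150, 146, 146, 117, 71, 59, 67, 112, 143, 145, 145, 144, 135, 93, 59, 60, 79, 116, 104, 59, 64, 77, 84, 71, 65, 67, 104, 140, 143, 144]
ember 0
bowl0 39.26285714285714 63.80952380952381
bowl1 39.58856088560886 63.71955719557196
```

The slots now show plain skirt (about 60) instead of black (about 12). The slide travelled about 21 mm to a hard stop, the bowl hasn't moved and no embers show. Handing in.

```bash
python3 -c "
from bench import r
print(r.close_job())"
```

```text
the job is handed in; nothing more can be done
None
```

The cover dropped 6 mm into the fuel hole and its flush seating was confirmed by force and camera checks. The air slide is against its stop with the slots covered, the bowl is unmoved, everything is released, and I handed the job in at about 21 s; no result came back.

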